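# Build the test-sieve stack on the shaker

## Task

Build the sieve stack on the pan that is clamped on the shaker: first the sieve with the finest mesh, on it the medium one, on that the coarsest, and finish with the cover, every part nested fully home and level on the one below. The glass beaker and the brown bottle that stand among them must be left standing where they are.

Things in the scene. Friction and masses are not known exactly. Their poses are not given: they have to be found in the camera images.
- shaker: Sieve shaker, fixed, on the left of the worktop, may be turned: white box 155 mm deep (x), 140 mm wide (y), 44 mm high, grey control panel at its front (-x). On its top a round aluminium plate, 88 mm diameter, top at 54 mm (three screw heads to 58 mm), carries the steel pan. Origin: on the pan's axis, at worktop level; z up.
- pan_rim (a point): Centre of the mouth of the round steel pan clamped on the shaker, level with its rim, 90 mm above the worktop. The pan is open: 56 mm outside and 51.6 mm inside diameter, inner floor 31 mm below the rim. The first sieve nests in it; its underside then lies 8 mm below the rim.
- sieve_fine: Loose test sieve with the finest mesh (openings 1.5 mm: a dense gauze) and the lowest frame, 30 mm high in all, 80 g. Steel frame, as on all three sieves: a round upright wall, 56 mm outside and 51.6 mm inside diameter, from 8 mm above the underside to the rim, mesh across it at 9 mm; under it a tapered skirt 8 mm high, 42 mm wide at the underside. Origin: centre of the underside; z up.
- sieve_medium: Test sieve with the medium mesh (openings 5 mm, eight across), 38 mm high, 90 g, else as sieve_fine. Nesting, for all parts: the skirt goes into the mouth below (guided from about 4 mm off, 1.4 mm play when home) until wall stands on rim, underside 8 mm below that rim. All have the same outside diameter: fingers that hold a sieve across its wall must stay above the wall's lower edge.
- sieve_coarse: Test sieve with the coarsest mesh (openings 10.6 mm, four across, thick wires) and the highest frame, 48 mm high in all, 105 g; else as the other two sieves. Origin: centre of the underside; z up.
- cover: Cover, loose, 90 g: steel disc 56 mm in diameter, from 8 to 12 mm above its underside, with the same tapered skirt below it as the sieves (it nests the same way, its underside 8 mm below the rim), and a black knob in the middle, 18 mm in diameter, from 12 to 34 mm. Origin: centre of the underside; z up.
- beaker: Bystander: clear glass beaker, 56 mm in diameter, 68 mm high, standing loose among the parts. Origin: centre of the underside.
- amber_bottle: Bystander: brown bottle with a black cap, 42 mm in diameter, 85 mm high, standing loose among the parts. Origin: centre of the underside.
Mind the look-alikes: they are no part of the job. Leave any red look-alike of the sieve_fine alone.

How it is judged:
By the outcome, as a careful person would: the job done as asked, in the order asked, and still so for the second after the job is handed in, with the robot touching nothing.
It also fails if it takes over 112 s, if anything falls off the work surface, if the arm or the gripper's body presses on something with over 40 N, if the wrist force passes 120 N, or if a joint passes its speed limit or range.

## Robot

A 6-joint arm with a two-finger parallel gripper is mounted at the origin on a cart in front of the work surface, level with it; the furniture and walls round the work are solid. World frame = base frame: x ahead of the robot, y to its left, z up, the work surface at z = 0. Lengths are in m, angles in rad, forces in N, time in s.
With the tool pointing down it reaches from about 0.325 to 0.9 m from the base axis. Payload 6.1 kg.
Tool frame: the origin (TCP) lies at the very end of the fingers, on their centre line; the grasp point (between the pads) lies 19 mm behind it; z points along the fingers, y is the line along which they close (so a half turn about z gives the same grasp; the last joint's range is limited). The gripper opens to 85 mm and grips with 20 to 120 N. Pads are 22 mm wide; open, the fingers measure 114 mm over their backs; the gripper's body (76 mm by 85 mm) begins 54 mm behind the grasp point. The pads swing forward as they close: fully open they stand 13 mm farther back than shut.
Start: joints at [-1.268, 0.22, 1.526, -0, 1.395, -0.126], TCP at [0.26, -0.568, 0.231] pointing down, gripper open.
Joint ranges: [-2.98, 2.98], [-0.91, 2.08], [0.09, 2.57], [-1.24, 4.39], [0.2, 2.65], [-2.68, 2.68]. Speed limits (rad/s): [2.57, 2.57, 3.01, 3.14, 3.14, 3.14].

## Interface

Orientations are given as a rotation vector (axis times angle).
In Python, from rig import bot gives the robot as it stands.
- The arm moves only by the tool arm_command, never from a script. Its argument "commands" is a list that holds one entry, the list of rows, each a list of 5 numbers: the opening, from -1 (shut) to 1 (fully open), then the shift along the tool's x, y, z as a fraction of full scale, then the turn about the tool's z as a fraction of full scale. In form: [[[gripper, tx, ty, tz, yaw], ...]]. A call has 1 to 10 rows; each row is the pose to reach, as a shift and turn from the pose commanded when the call began, along the tool's axes at that moment; what a row does not reach only later rows make up. Full scale, the value 1, is 0.25 m for a shift and 90 degrees for a turn. A row lasts 1/8 s, in which the tool goes at most 62.5 mm and 10.7 degrees, less where a joint would pass 70% of its speed; a pose out of reach is approached as far as the arm can. A call with a number of a shift or a turn outside -1 to 1 is refused whole. A call with a gripper value outside its range is refused whole. The fingers move at their own pace and stop on an object; "squeeze" is the grip in N (left out, the last holds). Time passes only in rows, so rows that repeat a pose let the fingers close. It gives the time, the measured TCP pose, the force, the opening and the grip force at its end, in the units of the state.
- bot.state(): the state, without advancing time (a new reading comes with each control period).
- bot.camera(name): name is "scene" or "top"; returns (picture, depth): 420x560x3 uint8, blue, green, red; 420x560 float32, m along the optical axis (not along the pixel's ray), 0 where there is no reading.
- bot.camera_info(name): a dict with "fovy" (degrees; the focal length in pixels is half the picture's height over the tangent of half this angle, whatever the lens; pixels are square), "cx", "cy" (the principal point, pixels), "world_from_camera" (4x4, takes a point from camera to world coordinates). Camera axes: x right, y down, z forward; pixel columns grow to the right and rows downward; lengths in m; the calibration is good to about 2 mm. A picture is of the moment at which its call begins. camera_info takes no time and is no camera call.
- bot.job_done(): hands the job in; it is judged then, once.
The state is a dict: "time": time; "joints": joint angles; "qvel": joint speeds; "effort": joint torques, N m; "tool_pos": TCP position; "tool_rot": TCP orientation; "wrist_force": force on the tool from outside, world axes, zero at the start; "wrist_torque": the same for the moment, N m; "grip_width": opening from 0.0 (shut) to 1.0 (fully open); "gripper_force": force on a finger pad.
Only numpy, scipy, OpenCV 4.12 (cv2) and the standard library are available. Lean on these libraries where they do the work, as an engineer would, in place of code of your own. Each camera call takes 0.05 s, during which the arm holds its last target. There are 200 camera calls.

## Working session

There is one attempt and no reset: what is moved stays moved. The work goes in short steps, Python scripts to look and compute and a tool call to move; the robot and the scene stay as the last step left them, time stands still between calls to the robot, and variables do not carry over. Pictures are saved under pics/ and viewed, at most 14 in all, crops included, and the job is handed in when it is done.

Besides the shell and the picture viewer there is one more tool, called after "Request:" by a JSON object that holds its "fn" and its "kwargs", one argument or row to a line. arm_command: Moves the arm, as the interface text tells. Shift numbers are shares of 0.25 m and turn numbers shares of 90 degrees, none past 1 either way. Its arguments: {"type":"object","properties":{"commands":{"type":"array"},"squeeze":{"type":"number"}},"required":["commands"]}

```bash
mkdir -p pics; ls; cat > h.py <<'E'
import numpy as np,cv2
from rig import bot
def snap(n):
    p,d=bot.camera(n); i=bot.camera_info(n); return p,d,i
def cloud(d,i):
    f=d.shape[0]/2/np.tan(np.radians(i["fovy"])/2)
    v,u=np.mgrid[:d.shape[0],:d.shape[1]]
    P=np.stack([(u-i["cx"])/f*d,(v-i["cy"])/f*d,d,np.ones_like(d)],-1)
    return (P@np.array(i["world_from_camera"]).T)[...,:3]
def ray(u,v,z,i,h=420):
    f=h/2/np.tan(np.radians(i["fovy"])/2); M=np.array(i["world_from_camera"])
    r=M[:3,:3]@np.array([(u-i["cx"])/f,(v-i["cy"])/f,1]); o=M[:3,3]
    return o+r*(z-o[2])/r[2]
E
python3 - <<'E'
from h import *
s=bot.state(); print(s)
for n in("scene","top"):
    p,d,i=snap(n); cv2.imwrite(f"pics/{n}0.png",p); np.savez(f"{n}0.npz",p=p,d=d)
    print(n,i["fovy"],i["cx"],i["cy"],np.round(i["world_from_camera"],3).tolist())
E
```

```text
pics
{'time': 0.0, 'joints': array([-1.26808144e+00,  2.21243459e-01,  1.52764426e+00, -1.26078712e-05,
        1.39470941e+00, -1.26090751e-01]), 'qvel': array([ 0.00105565, -0.00076689,  0.00042686, -0.00108615, -0.00175188,
       -0.0012873 ]), 'effort': array([ 8.26063188e-04, -4.96898961e+01, -3.89393699e+01, -7.33616253e-05,
        1.12029575e-02,  9.41077531e-06]), 'tool_pos': array([ 0.25967559, -0.56781354,  0.23017098]), 'tool_rot': array([-3.06771095e+00, -6.67996509e-01,  2.96929617e-04]), 'wrist_force': array([-0.81998226,  0.37469231,  0.3587907 ]), 'wrist_torque': array([-0.01736499,  0.0103125 , -0.00170013]), 'gripper_force': 0.0, 'grip_width': 1.0011918235130017}
scene 56.36538423539456 276.0207603740975 208.18074351118582 [[-0.775, -0.223, 0.591, -0.238], [-0.631, 0.299, -0.716, 0.779], [-0.017, -0.928, -0.373, 0.535], [0.0, 0.0, 0.0, 1.0]]
top 50.22159960033347 281.21022276797447 204.75682488116038 [[0.021, -0.994, 0.108, 0.358], [-1.0, -0.022, -0.009, -0.084], [0.011, -0.108, -0.994, 1.23], [0.0, 0.0, 0.0, 1.0]]
```

View pics/scene0.png

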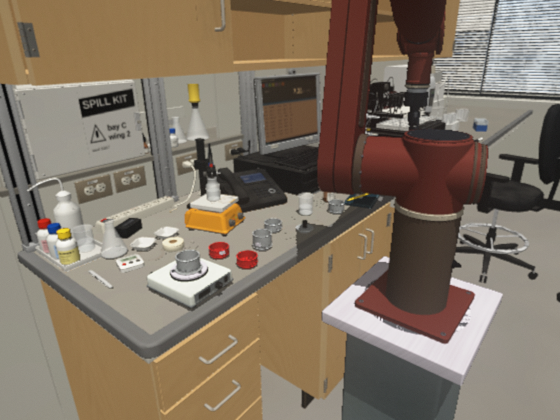

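View pics/top0.png

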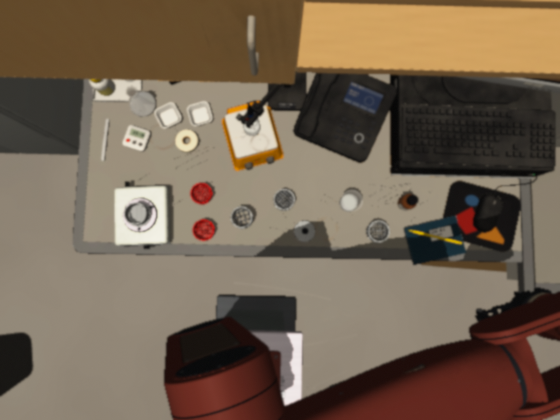

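```bash
python3 - <<'E'
from h import *
z=np.load("top0.npz");p,d=z["p"],z["d"];i=bot.camera_info("top")
cv2.imwrite("pics/c1.png",cv2.resize(p[170:260,105:430],None,fx=2.46,fy=2.46,interpolation=cv2.INTER_CUBIC) if 0 else np.vstack([cv2.resize(p[175:250,185:315],(800,460),interpolation=cv2.INTER_CUBIC)]))
zs=np.load("scene0.npz")
cv2.imwrite("pics/c2.png",cv2.resize(zs["p"][185:305,145:355],(800,457),interpolation=cv2.INTER_CUBIC))
C=cloud(d,i);H=C[...,2].copy();H[d==0]=0
print("table z",np.median(H[175:185,300:330]))
m=((H>0.012)&(C[...,0]<0.56)).astype(np.uint8);m[:165]=0;m[255:]=0
n,l,st,ce=cv2.connectedComponentsWithStats(m)
for k in range(1,n):
    if st[k,4]<60: continue
    q=C[l==k];zt=np.percentile(q[:,2],97);t=q[q[:,2]>zt-.006]
    (x,y),r=cv2.minEnclosingCircle(t[:,:2].astype(np.float32))
    print(ce[k].round(0),st[k,4],"ztop %.3f circ %.3f %.3f r %.3f"%(zt,x,y,r),"mean",t.mean(0).round(3))
E
```

```text
table z -0.0012086775821434914
[142. 215.] 3285 ztop 0.086 circ 0.454 0.279 r 0.030 mean [0.454 0.279 0.088]
[201. 192.] 129 ztop 0.033 circ 0.517 0.124 r 0.029 mean [0.517 0.123 0.03 ]
[284. 198.] 107 ztop 0.034 circ 0.505 -0.101 r 0.029 mean [ 0.505 -0.1    0.031]
[351. 200.] 394 ztop 0.069 circ 0.502 -0.279 r 0.028 mean [ 0.502 -0.281  0.067]
[408. 201.] 259 ztop 0.088 circ 0.505 -0.434 r 0.014 mean [ 0.505 -0.435  0.085]
[488. 212.] 829 ztop 0.038 circ 0.483 -0.655 r 0.045 mean [ 0.481 -0.658  0.035]
[241. 216.] 140 ztop 0.051 circ 0.453 0.011 r 0.029 mean [0.454 0.01  0.048]
[203. 229.] 130 ztop 0.034 circ 0.418 0.113 r 0.029 mean [0.417 0.114 0.03 ]
[306. 228.] 107 ztop 0.037 circ 0.422 -0.159 r 0.008 mean [ 0.421 -0.159  0.035]
[379. 231.] 158 ztop 0.041 circ 0.424 -0.356 r 0.029 mean [ 0.426 -0.358  0.038]
[436. 234.] 309 ztop 0.021 circ 0.413 -0.517 r 0.075 mean [ 0.416 -0.517  0.017]
```

View pics/c1.png

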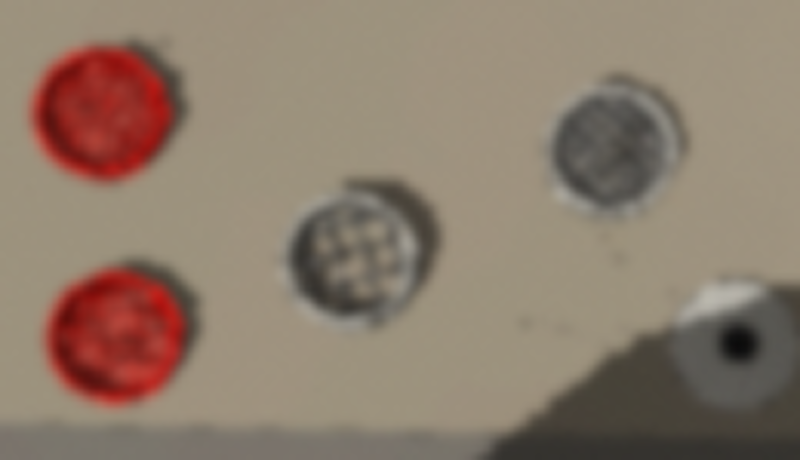

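View pics/c2.png

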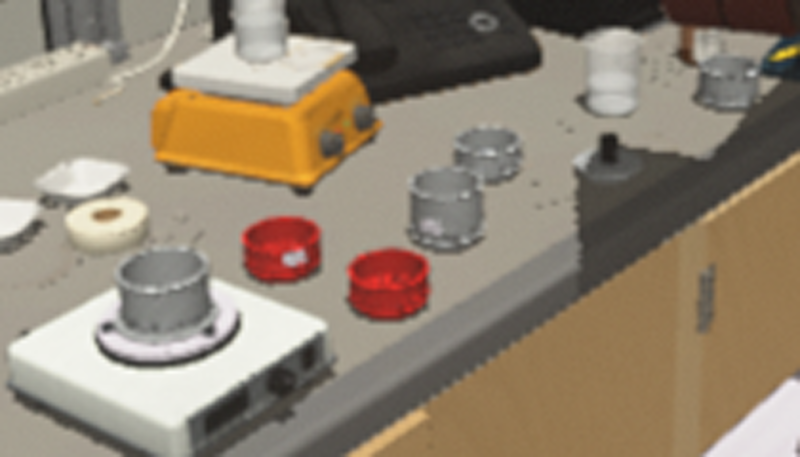

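Candidates (top view): red look-alikes (202,193) and (205,229), no; open mesh, 51 mm high (243,216) = coarse; dense gauze, 34 mm (285,199) = fine; 41 mm high (378,231) = medium; disc with black knob (304,231) = cover; beaker (350,201); bottle (409,201); pan (140,213). The crops confirm: red pair left, thick four-across mesh at the middle, dense gauze on the right, and the pan on the shaker.

```bash
cat >> h.py <<'E'
from scipy.spatial.transform import Rotation as R
def go(x,y,z,yaw=0.):
    s=bot.state(); r=R.from_rotvec(s["tool_rot"]); d=r.inv().apply(np.array([x,y,z])-s["tool_pos"])/0.25
    X=r.apply([1,0,0]); a=np.degrees(np.arctan2(X[1],X[0])); dy=((a-np.degrees(yaw)+90)%180-90)/90
    print("t %.2f"%s["time"],"pos",s["tool_pos"].round(4),"yaw %.1f"%a,"F",s["wrist_force"].round(1),"w %.3f gf %.1f"%(s["grip_width"],s["gripper_force"]))
    print("  ->",d.round(3),"yaw",round(dy,3))
def fitc(t,r=.028):
    from scipy.optimize import least_squares
    c=t.mean(0)
    return least_squares(lambda q:np.hypot(*(t-q).T)-r,c,loss="soft_l1",f_scale=.002).x
E
python3 - <<'E'
from h import *
T={"pan":(.454,.279,.09),"fine":(.505,-.101,.03),"med":(.425,-.357,.038),"coarse":(.453,.010,.048),"knob":(.422,-.159,.034)}
for n in("top","scene"):
    z=np.load(n+"0.npz");d=z["d"];C=cloud(d,bot.camera_info(n))
    for k,(x,y,h) in T.items():
        q=C[(d>0)&(np.hypot(C[...,0]-x,C[...,1]-y)<.04)]
        t=q[abs(q[:,2]-h)<.004][:,:2]
        c=fitc(t,.009 if k=="knob" else .0269)
        e=(t.max(0)+t.min(0))/2
        print(n,k,len(t),"fit",c.round(4),"bbox mid",e.round(4),"ext",np.ptp(t,axis=0).round(3))
go(.505,-.101,.12)
E
```

```text
top pan 91 fit [0.4532 0.2779] bbox mid [0.4532 0.2781] ext [0.056 0.057]
top fine 71 fit [ 0.5052 -0.1013] bbox mid [ 0.5049 -0.1016] ext [0.055 0.054]
top med 77 fit [ 0.4244 -0.3559] bbox mid [ 0.4246 -0.3567] ext [0.056 0.055]
top coarse 86 fit [0.453  0.0107] bbox mid [0.4533 0.0104] ext [0.056 0.056]
top knob 28 fit [ 0.4233 -0.1576] bbox mid [ 0.422  -0.1593] ext [0.016 0.016]
scene pan 70 fit [0.4501 0.2789] bbox mid [0.4502 0.2783] ext [0.058 0.058]
scene fine 32 fit [ 0.5018 -0.1004] bbox mid [ 0.5014 -0.0991] ext [0.057 0.056]
scene med 17 fit [ 0.4217 -0.3558] bbox mid [ 0.4221 -0.3568] ext [0.055 0.059]
scene coarse 42 fit [0.4508 0.0115] bbox mid [0.4508 0.0119] ext [0.057 0.059]
scene knob 11 fit [ 0.417  -0.1625] bbox mid [ 0.4176 -0.1591] ext [0.015 0.013]
t 0.10 pos [ 0.2597 -0.5679  0.2303] yaw 24.6 F [-0.3 -0.2 -0.5] w 1.004 gf 0.0
  -> [ 1.669 -1.29   0.444] yaw 0.273
```

Request:
{"fn": "arm_command", "kwargs": {
  "commands": [
    [[1,0.83,-0.65,0,0.273],[1,0.83,-0.65,0,0.273],[1,0.83,-0.65,0,0.273],[1,0.83,-0.65,0,0.273],[1,0.83,-0.65,0,0.273],[1,0.83,-0.65,0,0.273],[1,0.83,-0.65,0,0.273]]
  ],
  "squeeze": 40
}}

```text
time: 0.98
tool_pos: [0.3804, -0.3356, 0.2312]
tool_rot: [3.141, -0.002, -0.001]
wrist_force: [-0.5, -0.3, 0.0]
grip_width: 1.001
gripper_force: 0.0
```

```bash
python3 -c "
from h import *
go(.5034,-.1005,.012)"
```

```text
t 0.97 pos [ 0.3804 -0.3356  0.2312] yaw -0.1 F [-0.5 -0.3  0. ] w 1.001 gf 0.0
  -> [ 0.491 -0.941  0.876] yaw -0.001
```

Request:
{"fn": "arm_command", "kwargs": {
  "commands": [
    [[1,0.491,-0.941,0.3,0],[1,0.491,-0.941,0.3,0],[1,0.491,-0.941,0.3,0],[1,0.491,-0.941,0.3,0],[1,0.491,-0.941,0.3,0],[1,0.491,-0.941,0.3,0],[1,0.491,-0.941,0.3,0]]
  ]
}}

```text
time: 1.85
tool_pos: [0.5037, -0.1008, 0.1564]
tool_rot: [3.141, -0.002, -0.0]
wrist_force: [0.3, -0.0, -0.5]
grip_width: 0.997
gripper_force: 0.0
```

```bash
python3 -c "
from h import *
go(.5034,-.1005,.012)"
```

```text
t 1.85 pos [ 0.5037 -0.1008  0.1564] yaw -0.1 F [ 0.3 -0.  -0.5] w 0.997 gf 0.0
  -> [-0.001 -0.002  0.578] yaw -0.001
```

Request:
{"fn": "arm_command", "kwargs": {
  "commands": [
    [[1,0,0,0.3,0],[1,0,0,0.5,0],[1,0,0,0.578,0],[1,0,0,0.578,0],[-1,0,0,0.578,0],[-1,0,0,0.578,0],[-1,0,0,0.578,0],[-1,0,0,0.578,0],[-1,0,0,0.578,0],[-1,0,0,0.578,0]]
  ]
}}

```text
time: 3.1
tool_pos: [0.5057, -0.1002, 0.0142]
tool_rot: [3.139, 0.0, 0.006]
wrist_force: [-0.2, -2.2, 6.7]
grip_width: 0.64
gripper_force: 42.8
```

```bash
python3 -c "
from h import *
go(.5034,-.1005,.17)
p,d,i=snap('scene'); cv2.imwrite('pics/g1.png',cv2.resize(p[150:270,200:340],(700,600),interpolation=cv2.INTER_CUBIC))"
```

```text
t 3.10 pos [ 0.5057 -0.1002  0.0142] yaw 0.0 F [-0.2 -2.2  6.7] w 0.640 gf 42.8
  -> [-0.007  0.002 -0.623] yaw 0.0
```

View pics/g1.png

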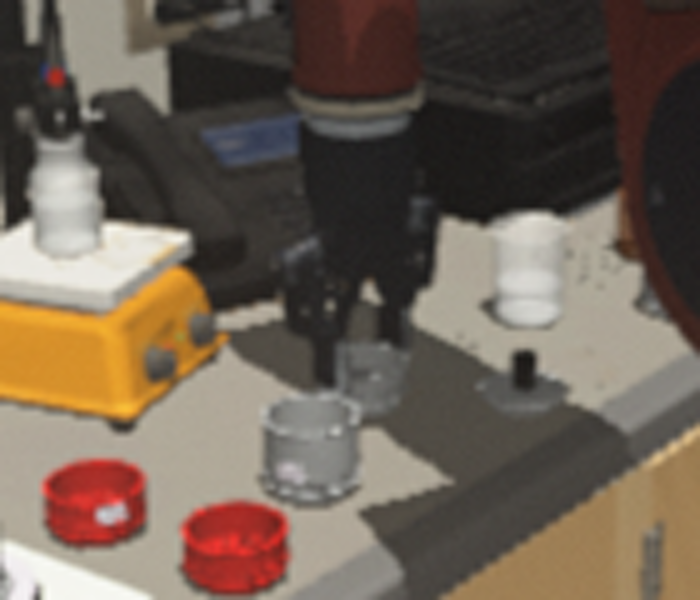

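The fingers hold the dense-gauze sieve across its wall, at (373,375) of the crop. Lift.

Request:
{"fn": "arm_command", "kwargs": {
  "commands": [
    [[-1,0,0,-0.1,0],[-1,0,0,-0.4,0],[-1,0,0,-0.72,0],[-1,0,0,-0.72,0],[-1,0,0,-0.72,0],[-1,0,0,-0.72,0]]
  ]
}}

```text
time: 3.9
tool_pos: [0.503, -0.0988, 0.1908]
tool_rot: [-3.141, -0.0, 0.002]
wrist_force: [0.3, -0.1, -0.2]
grip_width: 0.641
gripper_force: 42.8
```

```bash
python3 -c "
from h import *
go(.4517,.2783,.16)"
```

```text
t 3.90 pos [ 0.503  -0.0988  0.1908] yaw 0.0 F [ 0.3 -0.1 -0.2] w 0.641 gf 42.8
  -> [-0.205 -1.508  0.124] yaw 0.0
```

Request:
{"fn": "arm_command", "kwargs": {
  "commands": [
    [[-1,-0.1,-0.75,0,0],[-1,-0.1,-0.75,0,0],[-1,-0.1,-0.75,0,0],[-1,-0.1,-0.75,0,0],[-1,-0.1,-0.75,0,0]]
  ]
}}

```text
time: 4.53
tool_pos: [0.4777, 0.0885, 0.19]
tool_rot: [3.141, 0.002, -0.005]
wrist_force: [-0.5, -0.4, 0.2]
grip_width: 0.641
gripper_force: 42.9
```

Request:
{"fn": "arm_command", "kwargs": {
  "commands": [
    [[-1,-0.105,-0.758,0,0],[-1,-0.105,-0.758,0,0],[-1,-0.105,-0.758,0.124,0],[-1,-0.105,-0.758,0.124,0],[-1,-0.105,-0.758,0.124,0],[-1,-0.105,-0.758,0.124,0],[-1,-0.105,-0.758,0.124,0]]
  ]
}}

```text
time: 5.4
tool_pos: [0.4536, 0.2766, 0.1615]
tool_rot: [-3.141, 0.004, -0.002]
wrist_force: [0.8, -0.3, -0.9]
grip_width: 0.637
gripper_force: 43.0
```

```bash
python3 -c "
from h import *
go(.4517,.2783,.105)
p,d,i=snap('scene'); cv2.imwrite('pics/g2.png',cv2.resize(p[190:310,130:260],(650,600),interpolation=cv2.INTER_CUBIC))
p,d,j=snap('top'); cv2.imwrite('pics/g2t.png',cv2.resize(p[170:260,90:190],(660,594),interpolation=cv2.INTER_CUBIC))
"
```

```text
t 5.40 pos [0.4536 0.2766 0.1615] yaw -0.1 F [ 0.8 -0.3 -0.9] w 0.637 gf 43.0
  -> [-0.008 -0.007  0.226] yaw -0.001
```

View pics/g2.png

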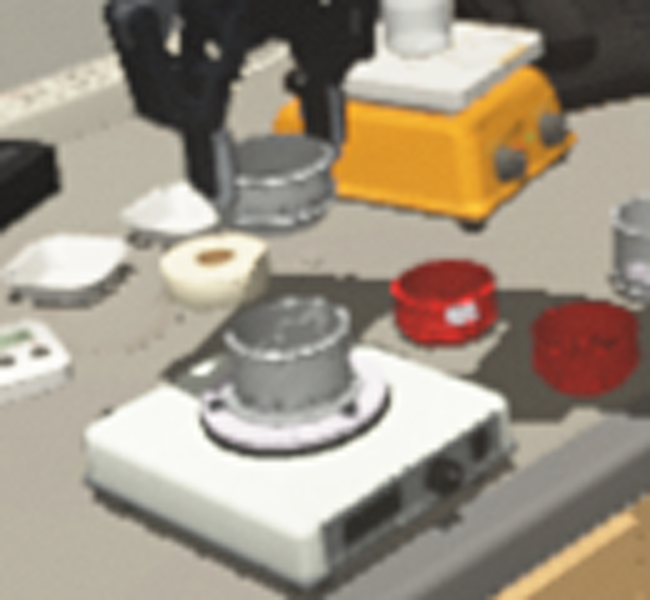

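The sieve hangs level in the fingers at crop (280,180), above the pan at (290,335). I'll measure both rims from the scene depth.

```bash
cat >> h.py <<'E'
def rims(x,y,z0,z1,n="scene",rad=.036):
    """height histogram + circle fit of the top rim of what lies near x,y between z0 and z1"""
    p,d,i=snap(n); C=cloud(d,i)
    hsv=cv2.cvtColor(p,cv2.COLOR_BGR2HSV)
    q=C[(d>0)&(np.hypot(C[...,0]-x,C[...,1]-y)<rad)&(C[...,2]>z0)&(C[...,2]<z1)&(hsv[...,2]>70)]
    zt=np.percentile(q[:,2],97); t=q[q[:,2]>zt-.006][:,:2]
    e=(t.max(0)+t.min(0))/2
    print(n,"ztop %.4f zlow %.4f"%(zt,np.percentile(q[:,2],2)),len(t),"fit",fitc(t,.0269).round(4),"bbox",e.round(4),"ext",np.ptp(t,axis=0).round(3))
E
python3 -c "
from h import *
rims(.4536,.2766,.12,.184)
rims(.4517,.2783,.06,.1)
go(.4517,.2783,.105)
"
```

```text
scene ztop 0.1764 zlow 0.1465 122 fit [0.4502 0.2778] bbox [0.4511 0.2768] ext [0.056 0.067]
scene ztop 0.0887 zlow 0.0610 128 fit [0.4506 0.279 ] bbox [0.4506 0.2792] ext [0.058 0.057]
t 5.60 pos [0.4529 0.2774 0.1612] yaw -0.1 F [ 0.1 -0.8 -0.1] w 0.639 gf 43.0
  -> [-0.005 -0.004  0.225] yaw -0.001
```

Request:
{"fn": "arm_command", "kwargs": {
  "commands": [
    [[-1,0,-0.004,0.1,0],[-1,0,-0.004,0.18,0],[-1,0,-0.004,0.21,0],[-1,0,-0.004,0.23,0],[-1,0,-0.004,0.245,0],[-1,0,-0.004,0.258,0],[-1,0,-0.004,0.258,0]]
  ]
}}

```text
time: 6.48
tool_pos: [0.4526, 0.279, 0.0964]
tool_rot: [-3.141, -0.0, -0.0]
wrist_force: [-0.1, -0.0, -0.7]
grip_width: 0.641
gripper_force: 43.1
```

```bash
python3 -c "
from h import *
rims(.4517,.2783,.06,.118)
go(.4517,.2783,.096)
"
```

```text
scene ztop 0.1111 zlow 0.0618 127 fit [0.4494 0.28  ] bbox [0.4501 0.2796] ext [0.057 0.067]
t 6.53 pos [0.4527 0.279  0.0965] yaw -0.0 F [ 0.2  0.2 -0.4] w 0.640 gf 43.1
  -> [-0.004  0.003  0.002] yaw -0.0
```

Request:
{"fn": "arm_command", "kwargs": {
  "commands": [
    [[-1,0,0,0.004,0],[-1,0,0,0.008,0],[-1,0,0,0.008,0]]
  ]
}}

```text
time: 6.9
tool_pos: [0.4528, 0.279, 0.0961]
tool_rot: [-3.142, -0.0, -0.001]
wrist_force: [-5.0, -2.0, 11.2]
grip_width: 0.644
gripper_force: 44.2
```

Request:
{"fn": "arm_command", "kwargs": {
  "commands": [
    [[-1,0,0,0.002,0],[1,0,0,0.002,0],[1,0,0,0,0],[1,0,0,0,0],[1,0,0,0,0],[1,0,0,-0.2,0],[1,0,0,-0.6,0],[1,0,0,-0.6,0],[1,0,0,-0.6,0],[1,0,0,-0.6,0]]
  ]
}}

```text
time: 8.15
tool_pos: [0.452, 0.2787, 0.2433]
tool_rot: [3.141, -0.0, -0.002]
wrist_force: [0.4, -0.4, -0.1]
grip_width: 1.001
gripper_force: 0.0
```

```bash
python3 -c "
from h import *
rims(.4517,.2783,.06,.135)
rims(.4517,.2783,.06,.135,'top')
go(.423,-.3562,.2)
"
```

```text
scene ztop 0.1105 zlow 0.0612 132 fit [0.4503 0.2805] bbox [0.4493 0.28  ] ext [0.059 0.056]
top ztop 0.1138 zlow 0.0608 72 fit [0.4528 0.2796] bbox [0.4511 0.28  ] ext [0.051 0.057]
t 8.25 pos [0.4515 0.2785 0.2422] yaw -0.0 F [ 0.3 -0.2  0.4] w 1.006 gf 0.0
  -> [-0.113  2.538  0.173] yaw -0.0
```

Request:
{"fn": "arm_command", "kwargs": {
  "commands": [
    [[1,-0.04,0.85,0,0],[1,-0.04,0.85,0,0],[1,-0.04,0.85,0,0],[1,-0.04,0.85,0,0],[1,-0.04,0.85,0,0]]
  ]
}}

```text
time: 8.88
tool_pos: [0.4418, 0.0649, 0.2429]
tool_rot: [-3.142, 0.006, 0.004]
wrist_force: [-0.6, 0.1, -0.4]
grip_width: 0.997
gripper_force: 0.0
```

Request:
{"fn": "arm_command", "kwargs": {
  "commands": [
    [[1,-0.04,0.85,0,0],[1,-0.04,0.85,0,0],[1,-0.04,0.85,0,0],[1,-0.04,0.85,0,0],[1,-0.04,0.85,0,0]]
  ]
}}

```text
time: 9.5
tool_pos: [0.4324, -0.1464, 0.2432]
tool_rot: [-3.14, 0.003, 0.003]
wrist_force: [-0.4, 0.1, -0.2]
grip_width: 0.999
gripper_force: 0.0
```

Request:
{"fn": "arm_command", "kwargs": {
  "commands": [
    [[1,-0.033,0.838,0,0],[1,-0.033,0.838,0,0],[1,-0.033,0.838,0,0],[1,-0.033,0.838,0,0],[1,-0.033,0.838,0.2,0],[1,-0.033,0.838,0.2,0],[1,-0.033,0.838,0.2,0]]
  ]
}}

```text
time: 10.38
tool_pos: [0.4252, -0.3544, 0.1952]
tool_rot: [-3.141, -0.003, -0.0]
wrist_force: [0.7, -0.0, 0.6]
grip_width: 0.998
gripper_force: 0.0
```

```bash
python3 -c "
from h import *
go(.423,-.3562,.015)
"
```

```text
t 10.38 pos [ 0.4252 -0.3544  0.1952] yaw 0.1 F [ 0.7 -0.   0.6] w 0.998 gf 0.0
  -> [-0.009  0.008  0.721] yaw 0.001
```

Request:
{"fn": "arm_command", "kwargs": {
  "commands": [
    [[1,0,0,0.3,0],[1,0,0,0.55,0],[1,0,0,0.65,0],[1,0,0,0.708,0],[-1,0,0,0.708,0],[-1,0,0,0.708,0],[-1,0,0,0.708,0],[-1,0,0,0.708,0],[-1,0,0,0.708,0],[-1,0,0,0.708,0]]
  ]
}}

```text
time: 11.62
tool_pos: [0.4261, -0.3574, 0.0203]
tool_rot: [3.138, -0.0, 0.006]
wrist_force: [1.2, 0.9, 6.6]
grip_width: 0.638
gripper_force: 43.1
```

Request:
{"fn": "arm_command", "kwargs": {
  "commands": [
    [[-1,0,0,-0.1,0],[-1,0,0,-0.4,0],[-1,0,0,-0.8,0],[-1,0,0,-0.8,0],[-1,0,0,-0.8,0],[-1,0,0,-0.8,0]]
  ]
}}

```text
time: 12.38
tool_pos: [0.4241, -0.3554, 0.2173]
tool_rot: [3.141, -0.0, 0.0]
wrist_force: [-0.6, 0.4, -1.2]
grip_width: 0.643
gripper_force: 42.9
```

```bash
python3 -c "
from h import *
go(.4515,.2785,.2)
"
```

```text
t 12.38 pos [ 0.4241 -0.3554  0.2173] yaw -0.0 F [-0.6  0.4 -1.2] w 0.643 gf 42.9
  -> [ 0.11  -2.536  0.069] yaw -0.0
```

Request:
{"fn": "arm_command", "kwargs": {
  "commands": [
    [[-1,0.04,-0.85,0,0],[-1,0.04,-0.85,0,0],[-1,0.04,-0.85,0,0],[-1,0.04,-0.85,0,0],[-1,0.04,-0.85,0,0]]
  ]
}}

```text
time: 13.0
tool_pos: [0.4332, -0.141, 0.2153]
tool_rot: [-3.14, -0.005, 0.005]
wrist_force: [-0.2, -0.7, -2.3]
grip_width: 0.639
gripper_force: 43.1
```

Request:
{"fn": "arm_command", "kwargs": {
  "commands": [
    [[-1,0.04,-0.85,0,0],[-1,0.04,-0.85,0,0],[-1,0.04,-0.85,0,0],[-1,0.04,-0.85,0,0],[-1,0.04,-0.85,0,0]]
  ]
}}

```text
time: 13.62
tool_pos: [0.4439, 0.0698, 0.2161]
tool_rot: [3.141, 0.004, -0.004]
wrist_force: [-0.1, 0.1, -2.4]
grip_width: 0.644
gripper_force: 43.2
```

Request:
{"fn": "arm_command", "kwargs": {
  "commands": [
    [[-1,0.033,-0.838,0,0],[-1,0.033,-0.838,0,0],[-1,0.033,-0.838,0,0],[-1,0.033,-0.838,0,0],[-1,0.033,-0.838,0.1,0],[-1,0.033,-0.838,0.1,0],[-1,0.033,-0.838,0.1,0],[-1,0.033,-0.838,0.1,0]]
  ]
}}

```text
time: 14.62
tool_pos: [0.4535, 0.2782, 0.1933]
tool_rot: [-3.141, 0.002, -0.002]
wrist_force: [0.8, 0.4, -1.9]
grip_width: 0.64
gripper_force: 43.3
```

```bash
python3 -c "
from h import *
rims(.4517,.2783,.15,.216)
rims(.4517,.2783,.06,.12)
go(.4515,.2785,.1)
"
```

```text
scene ztop 0.2100 zlow 0.1726 130 fit [0.4495 0.2799] bbox [0.4496 0.2792] ext [0.059 0.069]
scene ztop 0.1104 zlow 0.0622 131 fit [0.4502 0.2804] bbox [0.4498 0.2791] ext [0.056 0.059]
t 14.72 pos [0.4532 0.2786 0.1932] yaw -0.0 F [ 0.3  0.4 -1.3] w 0.643 gf 43.3
  -> [-0.007  0.001  0.373] yaw -0.001
```

Request:
{"fn": "arm_command", "kwargs": {
  "commands": [
    [[-1,0.002,0,0.12,0],[-1,0.002,0,0.2,0],[-1,0.002,0,0.23,0],[-1,0.002,0,0.25,0],[-1,0.002,0,0.265,0],[-1,0.002,0,0.275,0],[-1,0.002,0,0.28,0],[-1,0.002,0,0.284,0],[-1,0.002,0,0.284,0]]
  ]
}}

```text
time: 15.85
tool_pos: [0.4536, 0.2791, 0.1241]
tool_rot: [-3.141, -0.0, -0.002]
wrist_force: [-7.0, -4.2, 15.0]
grip_width: 0.638
gripper_force: 45.0
```

Request:
{"fn": "arm_command", "kwargs": {
  "commands": [
    [[-1,0,0,-0.006,0],[1,0,0,-0.006,0],[1,0,0,-0.006,0],[1,0,0,-0.006,0],[1,0,0,-0.006,0],[1,0,0,-0.2,0],[1,0,0,-0.5,0],[1,0,0,-0.5,0],[1,0,0,-0.5,0],[1,0,0,-0.5,0]]
  ]
}}

```text
time: 17.1
tool_pos: [0.4519, 0.2784, 0.244]
tool_rot: [3.14, -0.0, -0.005]
wrist_force: [0.0, 0.9, -1.0]
grip_width: 1.003
gripper_force: 0.0
```

```bash
python3 -c "
from h import *
rims(.4517,.2783,.06,.165)
rims(.4517,.2783,.06,.165,'top')
go(.452,.011,.2)
"
```

```text
scene ztop 0.1401 zlow 0.0619 143 fit [0.4497 0.2807] bbox [0.4504 0.2816] ext [0.059 0.056]
top ztop 0.1437 zlow 0.0620 66 fit [0.4518 0.2799] bbox [0.4448 0.2798] ext [0.042 0.056]
t 17.20 pos [0.452  0.2784 0.2439] yaw -0.0 F [-0.4  0.3 -0.6] w 0.998 gf 0.0
  -> [1.000e-03 1.069e+00 1.770e-01] yaw -0.0
```

Request:
{"fn": "arm_command", "kwargs": {
  "commands": [
    [[1,0,0.53,0,0],[1,0,0.53,0,0],[1,0,0.53,0,0]]
  ]
}}

```text
time: 17.58
tool_pos: [0.4524, 0.1433, 0.2448]
tool_rot: [3.14, -0.007, -0.004]
wrist_force: [-0.2, 1.2, 1.0]
grip_width: 0.998
gripper_force: 0.0
```

Request:
{"fn": "arm_command", "kwargs": {
  "commands": [
    [[1,0,0.539,0,0],[1,0,0.539,0,0],[1,0,0.539,0,0],[1,0,0.539,0.2,0],[1,0,0.539,0.4,0],[1,0,0.539,0.4,0],[1,0,0.539,0.4,0]]
  ]
}}

```text
time: 18.45
tool_pos: [0.4539, 0.0123, 0.1476]
tool_rot: [-3.141, -0.002, -0.002]
wrist_force: [1.2, -0.5, 0.0]
grip_width: 0.998
gripper_force: 0.0
```

```bash
python3 -c "
from h import *
go(.452,.011,.024)
"
```

```text
t 18.45 pos [0.4539 0.0123 0.1476] yaw 0.1 F [ 1.2 -0.5  0. ] w 0.998 gf 0.0
  -> [-0.008  0.005  0.495] yaw 0.001
```

Request:
{"fn": "arm_command", "kwargs": {
  "commands": [
    [[1,-0.003,0,0.25,0],[1,-0.003,0,0.4,0],[1,-0.003,0,0.47,0],[1,-0.003,0,0.485,0],[-1,-0.003,0,0.485,0],[-1,-0.003,0,0.485,0],[-1,-0.003,0,0.485,0],[-1,-0.003,0,0.485,0],[-1,-0.003,0,0.485,0],[-1,-0.003,0,0.485,0]]
  ]
}}

```text
time: 19.7
tool_pos: [0.4542, 0.0115, 0.0274]
tool_rot: [3.141, 0.0, 0.006]
wrist_force: [-1.1, -0.4, 7.2]
grip_width: 0.646
gripper_force: 41.8
```

Request:
{"fn": "arm_command", "kwargs": {
  "commands": [
    [[-1,0,0,-0.1,0],[-1,0,0,-0.4,0],[-1,0,0,-0.85,0],[-1,0,0,-0.85,0],[-1,0,0,-0.85,0],[-1,0,0,-0.85,0]]
  ]
}}

```text
time: 20.45
tool_pos: [0.4521, 0.0117, 0.2378]
tool_rot: [3.141, 0.0, 0.001]
wrist_force: [-0.5, 0.2, -2.4]
grip_width: 0.645
gripper_force: 43.2
```

```bash
python3 -c "
from h import *
go(.4515,.2785,.24)
"
```

```text
t 20.45 pos [0.4521 0.0117 0.2378] yaw 0.0 F [-0.5  0.2 -2.4] w 0.645 gf 43.2
  -> [-0.002 -1.067 -0.009] yaw 0.0
```

Request:
{"fn": "arm_command", "kwargs": {
  "commands": [
    [[-1,0,-0.53,0,0],[-1,0,-0.53,0,0],[-1,0,-0.53,0,0]]
  ]
}}

```text
time: 20.82
tool_pos: [0.4503, 0.1472, 0.2351]
tool_rot: [-3.141, -0.008, 0.007]
wrist_force: [0.1, -0.8, -1.4]
grip_width: 0.643
gripper_force: 43.4
```

Request:
{"fn": "arm_command", "kwargs": {
  "commands": [
    [[-1,0,-0.537,0,0],[-1,0,-0.537,0,0],[-1,0,-0.537,0,0],[-1,0,-0.537,0.1,0],[-1,0,-0.537,0.1,0],[-1,0,-0.537,0.1,0],[-1,0,-0.537,0.1,0]]
  ]
}}

```text
time: 21.7
tool_pos: [0.453, 0.2779, 0.2135]
tool_rot: [-3.141, 0.002, -0.002]
wrist_force: [1.2, -0.6, -0.6]
grip_width: 0.645
gripper_force: 43.6
```

```bash
python3 -c "
from h import *
rims(.4517,.2783,.175,.237)
rims(.4517,.2783,.06,.149)
go(.4515,.2785,.1)
"
```

```text
scene ztop 0.2323 zlow 0.1862 138 fit [0.4493 0.2789] bbox [0.4485 0.2786] ext [0.057 0.068]
scene ztop 0.1401 zlow 0.0622 145 fit [0.4495 0.2806] bbox [0.4496 0.2814] ext [0.057 0.056]
t 21.80 pos [0.4528 0.2782 0.2134] yaw -0.0 F [-0.8 -0.6 -2.2] w 0.646 gf 43.6
  -> [-0.006 -0.001  0.454] yaw -0.0
```

Request:
{"fn": "arm_command", "kwargs": {
  "commands": [
    [[-1,0,-0.005,0.1,0],[-1,0,-0.005,0.14,0],[-1,0,-0.005,0.165,0],[-1,0,-0.005,0.185,0],[-1,0,-0.005,0.197,0],[-1,0,-0.005,0.205,0],[-1,0,-0.005,0.21,0],[-1,0,-0.005,0.214,0],[-1,0,-0.005,0.214,0]]
  ]
}}

```text
time: 22.92
tool_pos: [0.453, 0.2798, 0.1614]
tool_rot: [-3.141, -0.0, -0.003]
wrist_force: [-3.0, -2.5, 9.9]
grip_width: 0.647
gripper_force: 44.7
```

Request:
{"fn": "arm_command", "kwargs": {
  "commands": [
    [[-1,0,0,-0.004,0],[1,0,0,-0.004,0],[1,0,0,-0.004,0],[1,0,0,-0.004,0],[1,0,0,-0.004,0],[1,0,0,-0.2,0],[1,0,0,-0.4,0],[1,0,0,-0.4,0],[1,0,0,-0.4,0],[1,0,0,-0.4,0]]
  ]
}}

```text
time: 24.18
tool_pos: [0.4514, 0.2793, 0.2571]
tool_rot: [3.14, -0.0, -0.005]
wrist_force: [0.2, 0.1, 0.2]
grip_width: 0.995
gripper_force: 0.0
```

```bash
python3 - <<'E'
from h import *
rims(.4517,.2783,.06,.205)
rims(.4517,.2783,.06,.205,'top')
# cover disc, both views, disc top z=.012
for n,b in(("top",-.001),("scene",-.001)):
    p,d,i=snap(n);C=cloud(d,i);k=(d>0)&(np.hypot(C[...,0]-.421,C[...,1]+.159)<.045)
    q=C[k&(C[...,2]>.006)&(C[...,2]<.018)];print(n,len(q),((q.max(0)+q.min(0))/2).round(4),np.ptp(q,axis=0).round(3))
    q=C[k&(C[...,2]>.025)];print(" knob",len(q),((q.max(0)+q.min(0))/2).round(4),q.mean(0).round(4),np.ptp(q,axis=0).round(3))
go(.420,-.159,.2)
E
```

```text
scene ztop 0.1794 zlow 0.0628 158 fit [0.4493 0.2811] bbox [0.4508 0.2813] ext [0.06  0.056]
top ztop 0.1840 zlow 0.0609 53 fit [0.4515 0.2804] bbox [0.4405 0.2804] ext [0.034 0.054]
top 310 [ 0.421  -0.1566  0.0115] [0.056 0.074 0.011]
 knob 35 [ 0.422  -0.1592  0.0355] [ 0.4215 -0.1592  0.0343] [0.016 0.016 0.013]
scene 108 [ 0.4197 -0.1579  0.012 ] [0.057 0.053 0.012]
 knob 18 [ 0.4164 -0.1598  0.0295] [ 0.4172 -0.1574  0.0299] [0.017 0.021 0.008]
t 24.38 pos [0.4518 0.2795 0.258 ] yaw -0.0 F [-0.1 -0.4 -0.4] w 0.999 gf 0.0
  -> [-0.127  1.754  0.233] yaw -0.0
```

Request:
{"fn": "arm_command", "kwargs": {
  "commands": [
    [[0,-0.06,0.88,0,0],[0,-0.06,0.88,0,0],[0,-0.06,0.88,0,0],[0,-0.06,0.88,0,0],[0,-0.06,0.88,0,0]]
  ]
}}

```text
time: 25.0
tool_pos: [0.4371, 0.0578, 0.2589]
tool_rot: [3.141, -0.006, -0.0]
wrist_force: [-0.3, -0.0, 1.2]
grip_width: 0.503
gripper_force: 0.0
```

Request:
{"fn": "arm_command", "kwargs": {
  "commands": [
    [[0,-0.067,0.872,0,0],[0,-0.067,0.872,0,0],[0,-0.067,0.872,0,0],[0,-0.067,0.872,0.2,0],[0,-0.067,0.872,0.5,0],[0,-0.067,0.872,0.5,0],[0,-0.067,0.872,0.5,0],[0,-0.067,0.872,0.5,0]]
  ]
}}

```text
time: 26.0
tool_pos: [0.4225, -0.1587, 0.1367]
tool_rot: [3.139, 0.002, 0.006]
wrist_force: [0.4, 0.6, -0.0]
grip_width: 0.499
gripper_force: 0.0
```

```bash
python3 -c "
from h import *
go(.420,-.1585,.018)
"
```

```text
t 26.00 pos [ 0.4225 -0.1587  0.1367] yaw 0.1 F [ 0.4  0.6 -0. ] w 0.499 gf 0.0
  -> [-0.012 -0.002  0.475] yaw 0.001
```

Request:
{"fn": "arm_command", "kwargs": {
  "commands": [
    [[0,-0.006,0,0.2,0],[0,-0.006,0,0.38,0],[0,-0.006,0,0.44,0],[0,-0.006,0,0.46,0],[0,-0.006,0,0.46,0],[-1,-0.006,0,0.46,0],[-1,-0.006,0,0.46,0],[-1,-0.006,0,0.46,0],[-1,-0.006,0,0.46,0]]
  ]
}}

```text
time: 27.12
tool_pos: [0.4202, -0.159, 0.0206]
tool_rot: [3.14, -0.0, 0.004]
wrist_force: [-0.7, 1.3, 5.1]
grip_width: 0.188
gripper_force: 38.9
```

Request:
{"fn": "arm_command", "kwargs": {
  "commands": [
    [[-1,0,0,-0.1,0],[-1,0,0,-0.4,0],[-1,0,0,-0.9,0],[-1,0,0,-0.9,0],[-1,0,0,-0.9,0],[-1,0,0,-0.9,0]]
  ]
}}

```text
time: 27.88
tool_pos: [0.4194, -0.1586, 0.2449]
tool_rot: [3.14, -0.0, 0.003]
wrist_force: [-0.3, -0.6, -2.2]
grip_width: 0.184
gripper_force: 39.1
```

```bash
python3 -c "
from h import *
go(.4515,.279,.24)
"
```

```text
t 27.88 pos [ 0.4194 -0.1586  0.2449] yaw -0.0 F [-0.3 -0.6 -2.2] w 0.184 gf 39.1
  -> [ 0.128 -1.75   0.018] yaw -0.0
```

Request:
{"fn": "arm_command", "kwargs": {
  "commands": [
    [[-1,0.064,-0.875,0,0],[-1,0.064,-0.875,0,0],[-1,0.064,-0.875,0,0],[-1,0.064,-0.875,0,0],[-1,0.064,-0.875,0,0]]
  ]
}}

```text
time: 28.5
tool_pos: [0.4334, 0.0624, 0.2412]
tool_rot: [-3.141, -0.006, 0.008]
wrist_force: [-0.2, 0.2, -0.7]
grip_width: 0.185
gripper_force: 39.4
```

Request:
{"fn": "arm_command", "kwargs": {
  "commands": [
    [[-1,0.064,-0.875,0,0],[-1,0.064,-0.875,0,0],[-1,0.064,-0.875,0,0],[-1,0.064,-0.875,0,0],[-1,0.064,-0.875,0,0],[-1,0.064,-0.875,0,0],[-1,0.064,-0.875,0,0]]
  ]
}}

```text
time: 29.38
tool_pos: [0.4511, 0.2775, 0.2435]
tool_rot: [3.141, -0.003, -0.001]
wrist_force: [-0.3, -0.3, -1.3]
grip_width: 0.184
gripper_force: 39.5
```

```bash
python3 - <<'E'
from h import *
rims(.4517,.2793,.06,.189)
p,d,i=snap("scene");C=cloud(d,i)
q=C[(d>0)&(np.hypot(C[...,0]-.4515,C[...,1]-.279)<.04)&(C[...,2]>.205)&(C[...,2]<.240)]
print(len(q),((q.max(0)+q.min(0))/2).round(4),np.ptp(q,axis=0).round(3))
cv2.imwrite('pics/g3.png',cv2.resize(p[160:280,130:260],(650,600),interpolation=cv2.INTER_CUBIC))
go(.4515,.279,.2)
E
```

```text
scene ztop 0.1795 zlow 0.0632 156 fit [0.4492 0.2811] bbox [0.4496 0.2808] ext [0.057 0.058]
229 [0.4504 0.2799 0.2303] [0.056 0.057 0.019]
t 29.48 pos [0.4513 0.2779 0.244 ] yaw -0.1 F [-0.5 -0.6 -0.7] w 0.191 gf 39.5
  -> [ 0.001 -0.004  0.176] yaw -0.001
```

View pics/g3.png

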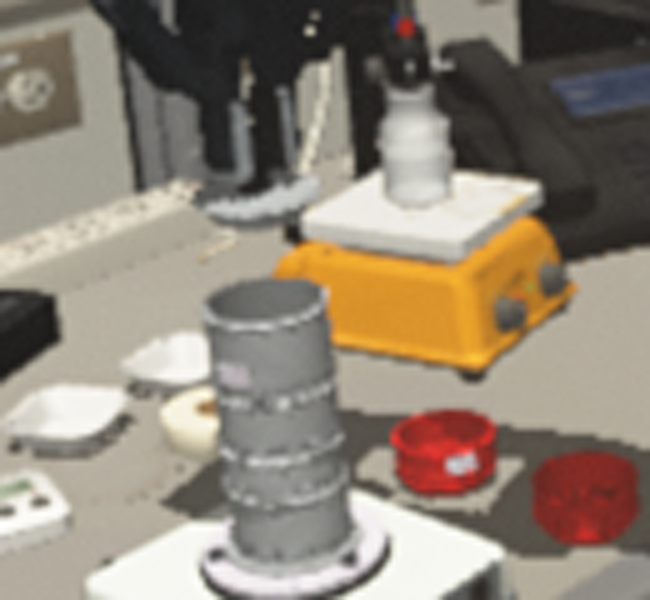

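The stack stands straight at (270,430), and the cover is in the fingers at (260,200), perhaps slightly tilted. It will level when seated.

Request:
{"fn": "arm_command", "kwargs": {
  "commands": [
    [[-1,-0.004,-0.005,0.1,0],[-1,-0.004,-0.005,0.13,0],[-1,-0.004,-0.005,0.155,0],[-1,-0.004,-0.005,0.175,0],[-1,-0.004,-0.005,0.187,0],[-1,-0.004,-0.005,0.194,0],[-1,-0.004,-0.005,0.2,0],[-1,-0.004,-0.005,0.204,0],[-1,-0.004,-0.005,0.204,0]]
  ]
}}

```text
time: 30.6
tool_pos: [0.4506, 0.2807, 0.1946]
tool_rot: [-3.141, -0.0, -0.003]
wrist_force: [-2.0, -0.5, 6.4]
grip_width: 0.183
gripper_force: 40.1
```

```bash
python3 - <<'E'
from h import *
p,d,i=snap("scene");C=cloud(d,i)
cv2.imwrite('pics/g4.png',cv2.resize(p[160:280,130:260],(650,600),interpolation=cv2.INTER_CUBIC))
go(.4515,.279,.2)
E
```

```text
t 30.65 pos [0.4506 0.2807 0.1946] yaw 0.0 F [-1.5 -1.5  6.2] w 0.188 gf 40.1
  -> [ 0.004  0.007 -0.022] yaw 0.0
```

View pics/g4.png

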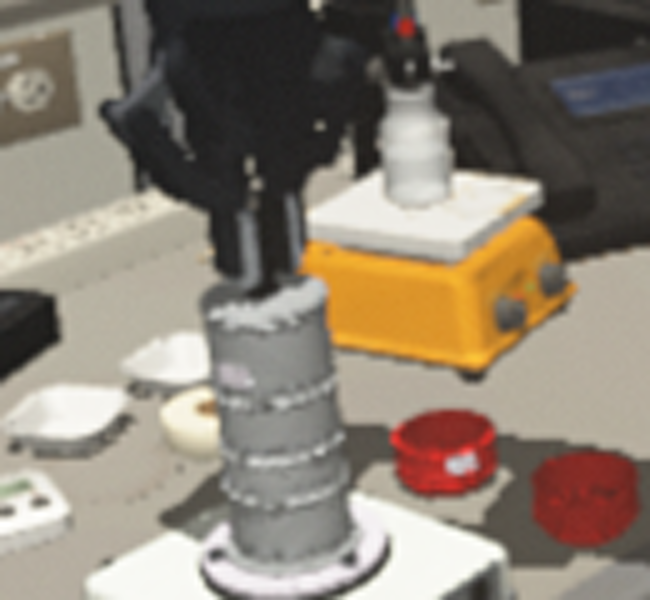

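The cover sits on the top rim at (265,300). Release it gently and back off upward.

Request:
{"fn": "arm_command", "kwargs": {
  "commands": [
    [[-1,0,0,-0.004,0],[-0.2,0,0,-0.004,0],[-0.2,0,0,-0.004,0],[-0.2,0,0,-0.004,0],[-0.2,0,0,-0.004,0],[-0.2,0,0,-0.2,0],[-0.2,0,0,-0.4,0],[-0.2,0,0,-0.4,0],[-0.2,0,0,-0.4,0],[-0.2,0,0,-0.4,0]]
  ]
}}

```text
time: 31.9
tool_pos: [0.4492, 0.28, 0.2911]
tool_rot: [3.14, -0.0, -0.005]
wrist_force: [-0.4, -0.0, -0.4]
grip_width: 0.402
gripper_force: 0.0
```

Request:
{"fn": "arm_command", "kwargs": {
  "commands": [
    [[-0.2,0,0.9,0,0],[-0.2,0,0.9,0,0],[-0.2,0,0.9,0,0],[-0.2,0,0.9,0,0],[-0.2,0,0.9,0,0],[-0.2,0,0.9,0,0]]
  ]
}}

```text
time: 32.65
tool_pos: [0.4496, 0.0557, 0.2922]
tool_rot: [-3.141, 0.001, 0.003]
wrist_force: [0.1, 0.4, -0.1]
grip_width: 0.399
gripper_force: 0.0
```

```bash
python3 - <<'E'
from h import *
for n in("scene","top"):
    p,d,i=snap(n);C=cloud(d,i)
    k=(d>0)&(np.hypot(C[...,0]-.451,C[...,1]-.280)<.04)
    q=C[k&(C[...,2]>.176)&(C[...,2]<.196)]; rr=np.hypot(q[:,0]-.4505,q[:,1]-.2805); q=q[(rr<.025)&(rr>.012)]
    c=np.linalg.lstsq(np.c_[q[:,:2]-q[:,:2].mean(0),np.ones(len(q))],q[:,2],rcond=None)[0]
    print(n,len(q),"slope",c[:2].round(3),"z",c[2].round(4),"knob top",np.percentile(C[k][:,2],99).round(4))
    for nm,x,y in(("beaker",.502,-.279),("bottle",.505,-.434)):
        g=C[(d>0)&(np.hypot(C[...,0]-x,C[...,1]-y)<.05)&(C[...,2]>.055)]
        print(nm,((g.max(0)+g.min(0))/2).round(3) if len(g) else None)
    if n=="scene": cv2.imwrite('pics/g5.png',cv2.resize(p[160:280,130:260],(650,600),interpolation=cv2.INTER_CUBIC))
go(.45,.28,.2)
E
```

```text
scene 99 slope [ 0.015 -0.01 ] z 0.1843 knob top 0.2057
beaker [ 0.499 -0.279  0.062]
bottle [ 0.501 -0.432  0.069]
top 48 slope [-0.038 -0.144] z 0.1861 knob top 0.2068
beaker [ 0.501 -0.279  0.064]
bottle [ 0.505 -0.432  0.072]
t 32.75 pos [0.4498 0.0564 0.2925] yaw 0.1 F [-0.7  0.6  0.1] w 0.396 gf 0.0
  -> [ 0.002 -0.894  0.37 ] yaw 0.001
```

View pics/g5.png

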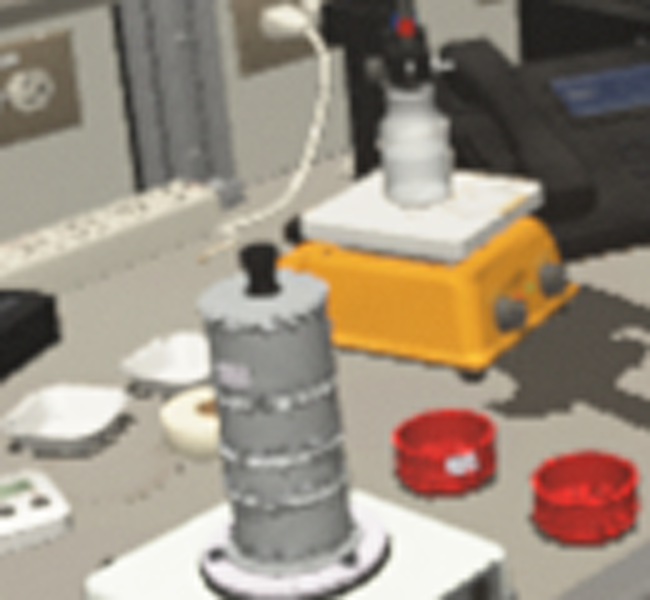

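Cover sits on the stack with its knob upright at (262,268). The disc height matches home, and the beaker and bottle are unmoved. The top-view slope is off, so I'll check it once more with outliers rejected.

```bash
python3 - <<'E'
from h import *
for n in("scene","top"):
    S=[]
    for _ in range(3):
        p,d,i=snap(n);C=cloud(d,i)
        q=C[(d>0)&(C[...,2]>.181)&(C[...,2]<.191)]; rr=np.hypot(q[:,0]-.4505,q[:,1]-.2805); q=q[(rr<.026)&(rr>.013)]
        S.append(q)
    q=np.vstack(S); A=np.c_[q[:,:2]-[.4505,.2805],np.ones(len(q))]; w=np.ones(len(q),bool)
    for _ in range(4):
        c=np.linalg.lstsq(A[w],q[w,2],rcond=None)[0]; e=abs(A@c-q[:,2]); w=e<2.5*np.median(e)
    print(n,w.sum(),c.round(4),np.median(e).round(5))
E
```

```text
scene 276 [-0.0025  0.0042  0.1843] 0.0004
top 141 [ 0.0072 -0.0994  0.1882] 0.00113
```

```bash
python3 -c "
from rig import bot
print(bot.job_done())"
```

```text
the job is handed in; nothing more can be done
None
```

The sieve stack is built on the pan (fine, medium, coarse, then cover) and handed in at about 33 s. The cover reads home and level in the scene camera (the top camera read it about 6° off level, on noisier data), and the beaker and bottle are where they were.

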